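# Pile the cover-glass boxes in the stacking stand

## Task

Pile the two loose cover-glass boxes, the thicker one in the walled tray and the thinner one lying on the worktop, onto the box that is already in the stacking stand: thick one first, thin one on top, lengthwise between the uprights, flat, with all edges flush. The tray lets you take its box only by the ends and the stand leaves only the long sides open, so put that box down on the worktop and take it again the other way. Set every box down gently, never let it drop.

Things in the scene. Friction and masses are not known exactly. Their poses are not given: they have to be found in the camera images.
- tray: fixed aluminium feed tray. Floor 48 (x) x 58 (y) x 6 mm thick; two walls along x, 4 mm thick, inner faces at y = -25 and +25 mm, tops 29 mm above the worktop; open at both x ends. Its box lies on the floor, length along x, and sticks out 8 mm at each end. Screw tabs reach to y = -40 and +40 mm, 3 mm high. Origin: centre of the underside, on the worktop
- stand: fixed steel stacking stand. Foot 100 (x) x 54 (y) x 6 mm thick; two uprights 34 mm wide (y), inner faces at x = -34.5 and +34.5 mm (2.5 mm beyond each end of a box), tops flared outward, 69 mm above the worktop; the y sides are open. Origin: centre of the underside, on the worktop; boxes lie on the foot (z = 6 mm) with their length along x, centred
- base_box: flat closed grey plastic box for cover glasses, 64 (x) x 46 (y) x 14 mm (z), plain flat top and bottom and a small white paper label, loose, 60 g. Origin: centre of its underside; x along its length, z up. Lies in the stand already
- thick_box: flat closed grey plastic box for cover glasses, 64 (x) x 46 (y) x 20 mm (z), plain flat top and bottom and a small white paper label, loose, about 90 g. Origin: centre of its underside; x along its length, z up. Starts in the tray; goes directly onto base_box
- thin_box: flat closed grey plastic box for cover glasses, 64 (x) x 46 (y) x 14 mm (z), plain flat top and bottom and a small white paper label, loose, about 60 g. Origin: centre of its underside; x along its length, z up. Starts on the worktop; goes onto thick_box
Mind the look-alikes: they are no part of the job. What is shaped like the thick_box but blue or purple is not meant.

How it is judged:
By the outcome, as a careful person would: the job done as asked, in the order asked, and still so for the second after the job is handed in, with the robot touching nothing.
It also fails if it takes over 59 s, if anything falls off the work surface, if the arm or the gripper's body presses on something with over 40 N, if the wrist force passes 120 N, or if a joint passes its speed limit or range.

## Robot

A 6-joint arm with a two-finger parallel gripper is mounted at the origin on a cart in front of the work surface, level with it; the furniture and walls round the work are solid. World frame = base frame: x ahead of the robot, y to its left, z up, the work surface at z = 0. Lengths are in mm, angles in rad, forces in N, time in s.
With the tool pointing down it reaches from about 350 to 775 mm from the base axis. Payload 7.3 kg.
Tool frame: the origin (TCP) lies midway between the tips of the shut fingers; the grasp point (between the pads) lies 19 mm behind it; z points along the fingers, y is the line along which they close (so a half turn about z gives the same grasp; the last joint's range is limited). The gripper opens to 92 mm and grips with 3 to 60 N. Pads are 19 mm wide; open, the fingers measure 130 mm over their backs; the gripper's body (75 mm by 190 mm) begins 47 mm behind the grasp point.
Start: joints at [-1.366, 0.342, 1.524, -0, 1.275, -0.146], TCP at [180.439, -493.038, 226.741] pointing down, gripper open.
Joint ranges: [-2.53, 2.53], [-0.77, 2.02], [0.04, 2.7], [-1, 4.14], [0.28, 2.66], [-3.11, 3.11]. Speed limits (rad/s): [2.57, 2.57, 3.14, 3.14, 3.14, 3.14].

## Interface

Orientations are given as a rotation vector (axis times angle).
In Python, from workcell import arm gives the robot as it stands. The module is installed in compiled form; this text tells all that it offers.
- The arm moves only by the shell command python3 -m crank 'ROWS' [OPENING] [FORCE]. ROWS is JSON, a list of rows, each a list of 2 entries, a list of its own where there are three numbers: the shift along the tool's x, y, z in m, then the turn, a rotation vector about the tool's x, y, z in degrees. A call has 1 to 20 rows; each row shifts and turns the commanded pose from where the row before left it, along the tool's axes as they then stand; what a row does not reach is not made up. A row lasts 1/8 s, in which the tool goes at most 62.5 mm and 10.7 degrees, less where a joint would pass 70% of its speed; a pose out of reach is approached as far as the arm can. A call with a gripper value outside its range is refused whole. OPENING is the opening, from 0 (shut) to 1 (fully open), set as the call begins (- or left out, the last holds). The fingers move at their own pace and stop on an object; FORCE is the grip in N (left out, the last holds). Time passes only in rows, so rows that do not move let the fingers close. It gives the time, the measured TCP pose, the force, the opening and the grip force at its end, in the units of the state.
- arm.state(): the state, without advancing time (a new reading comes with each control period).
- arm.capture(name): name is "scene" or "top" or "wrist"; returns a dict with "image" (480x640x3 uint8, red, green, blue), "z_map" (480x640 float32, mm along the optical axis (not along the pixel's ray), 0 where there is no reading), "intrinsics" (3x3 intrinsics, pixels), "k1" (the pictures are not rectified: a ray, as slopes to the right and down, at radius r is drawn at 1 + k1 r^2 times it, then the intrinsics apply), "R" (3x3) and "t" (3): a world point X has camera coordinates R X + t; the wrist camera has in their place "hand_eye" (4x4, takes a point from camera to tool coordinates, whose origin is the TCP and whose axes are the flange's). Camera axes: x right, y down, z forward; pixel columns grow to the right and rows downward; lengths in mm; the calibration is good to about 2 mm. A picture is of the moment at which its call begins: read the wrist's pose just before it.
- arm.close_job(): hands the job in; it is judged then, once.
The state is a dict: "time": time; "joint_positions": joint angles; "dq": joint speeds; "joint_torque": joint torques, N m; "ee_pos": TCP position; "eef_rot": TCP orientation; "wrist_force": force on the tool from outside, world axes, zero at the start; "moment": the same for the moment, N m; "finger_gap": finger opening in mm; "finger_force": force on a finger pad.
Only numpy, scipy, OpenCV 4.12 (cv2) and the standard library are available. Lean on these libraries where they do the work, as an engineer would, in place of code of your own. Each camera call takes 0.05 s, during which the arm holds its last target. There are 200 camera calls.

## Working session

There is one attempt and no reset: what is moved stays moved. The work goes in short steps, Python scripts to look and compute and a shell command to move; the robot and the scene stay as the last step left them, time stands still between calls to the robot, and variables do not carry over. Pictures are saved under pics/ and viewed, at most 11 in all, crops included, and the job is handed in when it is done.

```bash
mkdir -p pics
python3 - <<'E'
from workcell import arm
import cv2,numpy as np
s=arm.state();print(s)
for n in ["scene","top"]:
    c=arm.capture(n);np.savez(f"{n}.npz",**c)
    cv2.imwrite(f"pics/{n}.png",c["image"][:,:,::-1])
    print(n,c["intrinsics"],c["k1"],c["R"],c["t"])
c=arm.capture("wrist");print(c["hand_eye"],c["intrinsics"],c["k1"])
E
```

```text
{'time': 0.0, 'joint_positions': array([-1.36601142e+00,  3.42704098e-01,  1.52503162e+00, -5.13645101e-05,
        1.27538300e+00, -1.45988297e-01]), 'dq': array([-1.66300515e-03,  1.52852513e-03, -9.70751089e-04, -4.82133990e-04,
       -2.96210901e-04,  2.53540265e-05]), 'joint_torque': array([ 1.96062079e-03, -4.31241846e+01, -2.44218868e+01,  7.18629034e-02,
        5.58485300e-02, -1.37355751e-04]), 'ee_pos': array([ 180.32980647, -492.61945562,  226.04953002]), 'eef_rot': array([-3.09189328e+00, -5.47930060e-01,  1.47526863e-04]), 'wrist_force': array([ 0.00735377, -0.59574529,  0.30025891]), 'moment': array([0.04542787, 0.03583764, 0.0048475 ]), 'finger_force': 0.0, 'finger_gap': 91.93150491034812}
scene [[548.43302499   0.         325.92380247]
 [  0.         548.43302499 252.96118242]
 [  0.           0.           1.        ]] -0.17272412211062507 [[-0.7240021  -0.68976888 -0.00631314]
 [-0.40744971  0.43502054 -0.8029582 ]
 [ 0.55660192 -0.57877113 -0.59600191]] [497.23765552 197.56845512 783.66200779]
top [[526.05304001   0.         318.07528386]
 [  0.         526.05304001 245.77313031]
 [  0.           0.           1.        ]] -0.06888372048446115 [[-0.01294905 -0.99990782 -0.00408242]
 [-0.99481538  0.01329475 -0.10082465]
 [ 0.10086963  0.00275567 -0.99489584]] [ 148.16042241  547.49611857 1081.35063149]
[[ 6.63694127e-04 -9.66902359e-01 -2.55145818e-01  6.94733725e+01]
 [ 9.99999709e-01  5.45644215e-04  5.33456735e-04  1.88824274e-01]
 [-3.76581736e-04 -2.55146098e-01  9.66902439e-01 -1.56876504e+02]
 [ 0.00000000e+00  0.00000000e+00  0.00000000e+00  1.00000000e+00]] [[368.7769448    0.         321.30157651]
 [  0.         368.7769448  241.0717736 ]
 [  0.           0.           1.        ]] -0.044751950046164495
```

View pics/top.png

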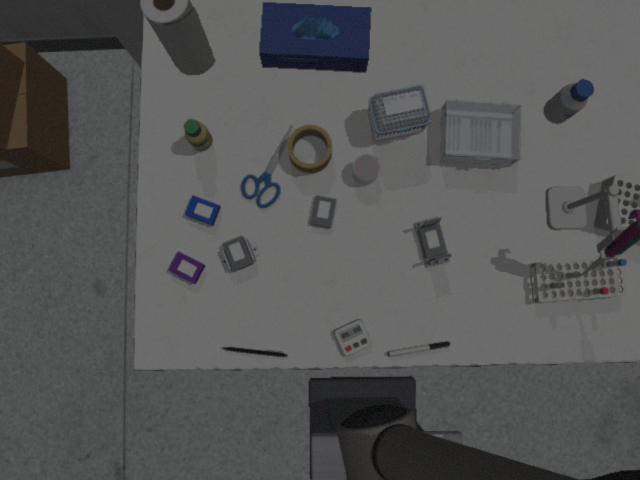

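View pics/scene.png

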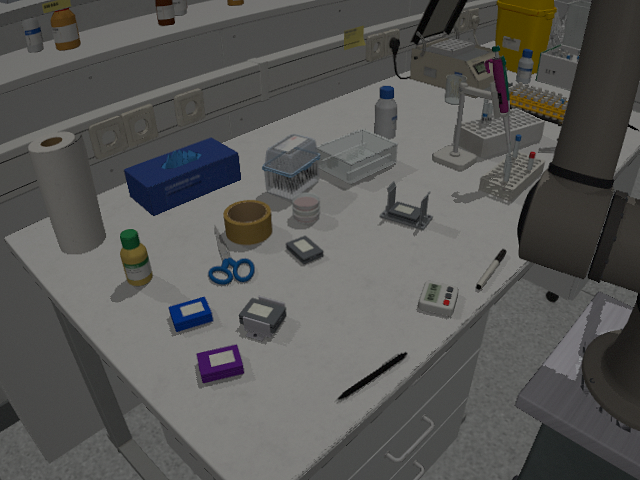

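The top image shows these candidates for the thick box:
- grey box in the tray at (238,253)
- blue look-alike at (203,210)
- purple look-alike at (186,268)
- the thin box, grey and loose, at (322,211)
- the base box in the stand at (431,242)

By the description I choose the grey one in the tray. Next I'll measure and check it in one crop.

```bash
cat > h.py <<'E'
import numpy as np,cv2
from scipy.spatial.transform import Rotation as Ro
def cast(c,px,z,pose=None):
    """pixels -> world points on plane z"""
    k=np.array([c["k1"],0,0,0],float)
    u=cv2.undistortPoints(np.array(px,float).reshape(-1,1,2),c["intrinsics"],k).reshape(-1,2)
    d=np.c_[u,np.ones(len(u))]
    if pose is None:
        R,t=c["R"],c["t"];o=-R.T@t;d=d@R
    else:
        T=np.eye(4);T[:3,:3]=Ro.from_rotvec(pose[1]).as_matrix();T[:3,3]=pose[0]
        T=T@c["hand_eye"];o=T[:3,3];d=d@T[:3,:3].T
    return o+d*((z-o[2])/d[:,2])[:,None]
def rect(P):
    """min-area rect of world points: centre, long, short, yaw of long axis (deg)"""
    (cx,cy),(w,h),a=cv2.minAreaRect(P[:,:2].astype(np.float32))
    if w<h:w,h,a=h,w,a+90
    return np.round([cx,cy,w,h,(a+90)%180-90],1)
E
python3 - <<'E'
from h import *
c=dict(np.load("top.npz"));im=c["image"]
hsv=cv2.cvtColor(im,cv2.COLOR_RGB2HSV)
for n,(x,y),zt,zl in [("thick",(238,253),29,26),("thin",(322,211),14,14),("stand",(431,242),20,20)]:
    sub=im[y-35:y+35,x-35:x+35]
    m=np.uint8(hsv[:,:,2]<125);w=np.zeros_like(m);w[y-30:y+30,x-30:x+30]=1;m*=w
    m=cv2.morphologyEx(m,cv2.MORPH_OPEN,np.ones((3,3)))
    cs,_=cv2.findContours(m,0,2);k=max(cs,key=cv2.contourArea)
    print(n,rect(cast(c,k.reshape(-1,2),zt)))
    l=np.uint8(hsv[:,:,2]>135);w[:]=0;w[y-9:y+9,x-9:x+9]=1
    ys,xs=np.nonzero(l*w);print("  label",rect(cast(c,np.c_[xs,ys],zl)))
s=cv2.resize(im[180:300,160:470],None,fx=2.5,fy=2.5,interpolation=cv2.INTER_CUBIC)
cv2.imwrite("pics/crop.png",s[:,:,::-1])
E
```

```text
thick [537.7 311.5 126.7 125.1  89.3]Traceback (most recent call last):
  File "<stdin>", line 11, in <module>
  File "h.py", line 6, in cast
    u=cv2.undistortPoints(np.array(px,float).reshape(-1,1,2),c["intrinsics"],k).reshape(-1,2)
      ~~~~~~~~~~~~~~~~~~~^^^^^^^^^^^^^^^^^^^^^^^^^^^^^^^^^^^^^^^^^^^^^^^^^^^^^^
cv2.error: OpenCV(4.12.0) /io/opencv/modules/calib3d/src/undistort.dispatch.cpp:347: error: (-215:Assertion failed) CV_IS_MAT(_src) && CV_IS_MAT(_dst) && (_src->rows == 1 || _src->cols == 1) && (_dst->rows == 1 || _dst->cols == 1) && _src->cols + _src->rows - 1 == _dst->rows + _dst->cols - 1 && (CV_MAT_TYPE(_src->type) == CV_32FC2 || CV_MAT_TYPE(_src->type) == CV_64FC2) && (CV_MAT_TYPE(_dst->type) == CV_32FC2 || CV_MAT_TYPE(_dst->type) == CV_64FC2) in function 'cvUndistortPointsInternal'
```

Run:
```python
from h import *
c=dict(np.load("top.npz"));im=c["image"]
v=cv2.cvtColor(im,cv2.COLOR_RGB2HSV)[:,:,2]
for n,(x,y),zt in [("thick",(238,253),26),("thin",(322,211),14),("stand",(431,242),20)]:
    s=v[y-24:y+24,x-24:x+24];t,m=cv2.threshold(s,0,1,cv2.THRESH_OTSU);m=1-m
    print(n,t,np.percentile(s,[5,25,50,75,95]))
    cs,_=cv2.findContours(m,cv2.RETR_CCOMP,cv2.CHAIN_APPROX_NONE)
    for k in cs:
        if len(k)>25: print("  ",rect(cast(c,k.reshape(-1,2)+[x-24,y-24],zt)))
s=cv2.resize(im[180:300,160:470],None,fx=2.5,fy=2.5,interpolation=cv2.INTER_CUBIC)
cv2.imwrite("pics/crop.png",np.uint8(np.clip(s[:,:,::-1]*1.6,0,255)))
```

```text
thick 85.0 [ 59.  76. 102. 107. 110.]
   [535.5 311.9  78.   66.3 -68. ]
   [540.6 314.   40.4  27.9  21.9]
thin 85.0 [ 61.    89.   105.   108.   109.85]
   [623.9 131.8  69.2  51.  -12.1]
   [629.7 128.5  40.1  28.6 -10.2]
stand 84.0 [ 49.  63.  90. 107. 109.]
   [553.3 -92.4  97.8  80.7  13.1]
   [ 561.9 -102.5   39.9   28.2   13.3]
```

View pics/crop.png

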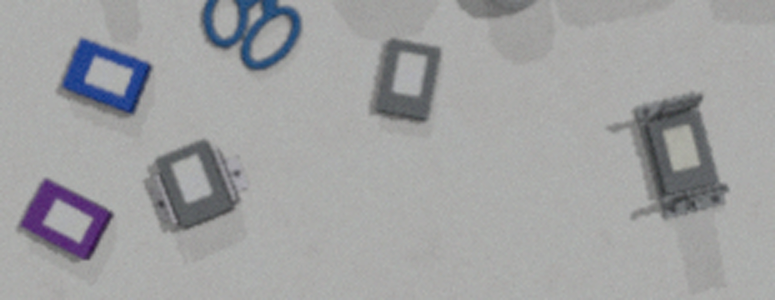

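The crop shows the grey thick box in the tray at (195,183), the thin box at (405,80) and the stand at (680,155). The blue and purple boxes are look-alikes. I'll move over the tray now.

```bash
python3 -m crank '[[[0.0466,-0.0275,0],[0,0,0]],[[0.0466,-0.0275,0],[0,0,0]],[[0.0466,-0.0275,0],[0,0,0]],[[0.0466,-0.0275,0],[0,0,0]],[[0.0466,-0.0275,0],[0,0,0]],[[0.0466,-0.0275,0],[0,0,0]],[[0.0466,-0.0275,0],[0,0,0]],[[0.0286,-0.0441,0],[0,0,0]],[[0.0286,-0.0441,0],[0,0,0]],[[0.0286,-0.0441,0],[0,0,0]],[[0.0286,-0.0441,0],[0,0,0]],[[0.0286,-0.0441,0],[0,0,0]],[[0.0286,-0.0441,0],[0,0,0]],[[0.0286,-0.0441,0],[0,0,0]],[[0.0286,-0.0441,0],[0,0,0]],[[0.0286,-0.0441,0],[0,0,0]],[[0.0286,-0.0441,0],[0,0,0]]]'
python3 -m crank '[[[0,0,0],[0,0,-10.2]],[[0,0,0],[0,0,-10.2]],[[0,0,0],[0,0,-10.2]],[[0,0,0.02],[0,0,-10.2]],[[0,0,0.02],[0,0,-10.2]],[[0,0,0.01],[0,0,-10.2]],[[0,0,0],[0,0,-10.2]],[[0,0,0],[0,0,-10.2]],[[0,0,0],[0,0,-10.2]],[[0,0,0],[0,0,0]]]'
cat >> h.py <<'E'
def snap(name):
    from workcell import arm
    s=arm.state();c=arm.capture("wrist")
    p=(s["ee_pos"],s["eef_rot"])
    np.savez(name+".npz",p0=p[0],p1=p[1],**c);cv2.imwrite(f"pics/{name}.png",c["image"][:,:,::-1])
    return c,p,s
def yaw(rv):
    x=Ro.from_rotvec(rv).as_matrix()[:,0];return np.degrees(np.arctan2(x[1],x[0]))
def rects(c,p,z,win,inv=True,minlen=60):
    """Otsu dark regions and holes within pixel window (x0,y0,x1,y1) on plane z"""
    x0,y0,x1,y1=win;v=cv2.cvtColor(c["image"],cv2.COLOR_RGB2HSV)[y0:y1,x0:x1,2]
    t,m=cv2.threshold(v,0,1,cv2.THRESH_OTSU)
    cs,h=cv2.findContours(1-m,cv2.RETR_CCOMP,cv2.CHAIN_APPROX_NONE)
    for k,hh in zip(cs,h[0]):
        if len(k)>minlen: print("hole" if hh[3]>=0 else "blob",rect(cast(c,k.reshape(-1,2)+[x0,y0],z,p)),k.reshape(-1,2).mean(0)+[x0,y0])
E
python3 - <<'E'
from h import *
c,p,s=snap("w1");print(p,yaw(p[1]),s["time"],s["joint_positions"])
E
```

```text
time: 2.28
ee_pos: [537.7, 313.9, 226.3]
eef_rot: [3.093, 0.548, -0.001]
wrist_force: [-0.4, 0.2, 0.4]
finger_gap: 91.4
finger_force: 0.0
time: 3.52
ee_pos: [537.5, 312.2, 176.3]
eef_rot: [-1.761, -2.601, 0.001]
wrist_force: [-0.3, -0.3, 0.5]
finger_gap: 91.8
finger_force: 0.0
(array([537.47428377, 312.20655041, 176.29941233]), array([-1.76090504e+00, -2.60125096e+00,  1.08028583e-03])) 111.80828660190484 3.525 [ 4.03046946e-01  5.59413146e-01  1.31412295e+00 -6.66942268e-05
  1.26883388e+00  2.24404316e-02]
```

View pics/w1.png

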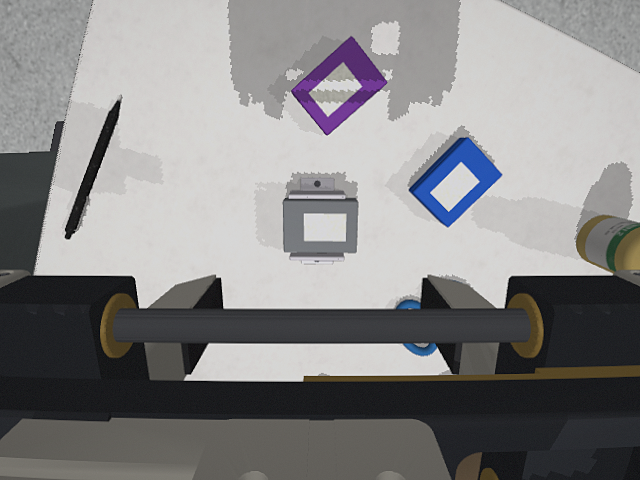

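The wrist view shows the grey box centred at about (320,227), running from x 283 to 358, with the tray walls above and below it. The pads are at about x 220 and 425.

Run:
```python
from h import *
c=dict(np.load("w1.npz"));p=(c["p0"],c["p1"])
v=cv2.cvtColor(c["image"],cv2.COLOR_RGB2HSV)[:,:,2]
print(v[185:265,292]);print(v[225,270:372])
m=np.uint8((v>85)&(v<135))
w=np.zeros_like(m);w[196:256,276:364]=1;m=cv2.morphologyEx(m*w,cv2.MORPH_OPEN,np.ones((5,5)))
cs,_=cv2.findContours(m,0,cv2.CHAIN_APPROX_NONE);k=max(cs,key=cv2.contourArea).reshape(-1,2)
print(k.min(0),k.max(0),rect(cast(c,k,26,p)))
rects(c,p,26,(298,205,348,248),minlen=40)
print(cast(c,[[283,227],[358,227],[320,199]],26,p))
print(np.median(c["z_map"][210:240,305:345]))
```

```text
[146 145 145 147 139 112  98  95  92 130 191 214 212 162  46  73 113 126
 125 123 123 124 122 124 122 124 123 124 123 126 125 124 123 124 126 125
 125 123 125 123 123 123 126 125 124 125 124 126 126 126 126 127 127 126
 127 126 127 127 126 127 127 126 127 126 125 125 135 125  91  98  90 124
 188 212 202 200 214 214 214 214]
[197 199 199 199 199 200 201 200 200 201 199 203 199 105 119 125 126 125
 126 125 124 124 123 124 124 125 123 123 125 125 124 125 117 138 220 219
 215 214 215 215 218 217 215 214 215 214 215 215 217 217 217 217 217 215
 214 215 217 218 214 215 215 219 218 214 215 214 215 214 216 215 214 214
 215 215 219 215 135 119 123 123 121 124 124 123 123 120 113 147 227 216
 215 215 214 214 212 213 215 214 214 214 214 214]
[283 201] [357 255] [537.8 310.3  63.4  47.3  21.9]
blob [539.3 313.   42.4  36.7  21.9] [322.5 226. ]
hole [541.3 313.1  37.3  25.7  20.3] [324.34532374 226.83453237]
[[508.26461143 299.86769077  26.        ]
 [567.65904024 323.69972379  26.        ]
 [528.66381567 333.90111663  26.        ]]
314.61414
```

```bash
python3 -m crank '[[[0,0,0.04],[0,0,0]],[[0,0,0.04],[0,0,0]],[[0,0,0.04],[0,0,0]],[[-0.001,0,0.02],[0,0,0]],[[0,0,0.016],[0,0,0]],[[0,0,0.010],[0,0,0]],[[0,0,0],[0,0,0]]]'
python3 -m crank '[[[0,0,0],[0,0,0]],[[0,0,0],[0,0,0]],[[0,0,0],[0,0,0]],[[0,0,0],[0,0,0]]]' 0.6 25
```

```text
time: 4.45
ee_pos: [537.9, 311.3, 10.4]
eef_rot: [-1.76, -2.602, 0.001]
wrist_force: [0.1, 0.7, -0.2]
finger_gap: 91.6
finger_force: 0.0
time: 4.95
ee_pos: [538.2, 311.4, 11.1]
eef_rot: [1.759, 2.603, 0.001]
wrist_force: [-0.4, -0.8, 2.5]
finger_gap: 64.2
finger_force: 25.0
```

```bash
python3 -m crank '[[[0,0,-0.008],[0,0,0]],[[0,0,-0.02],[0,0,0]],[[0,0,-0.03],[0,0,0]],[[-0.0337,-0.0238,0],[0,0,0]],[[-0.0337,-0.0238,0],[0,0,0]],[[-0.0337,-0.0238,0],[0,0,0]],[[-0.0337,-0.0238,0],[0,0,0]],[[-0.0337,-0.0238,0],[0,0,0]],[[0,0,0.02],[0,0,0]],[[0,0,0.02],[0,0,0]],[[0,0,0.012],[0,0,0]],[[0,0,0.006],[0,0,0]],[[0,0,0],[0,0,0]],[[0,0,0],[0,0,0]]]'
```

```text
time: 6.7
ee_pos: [490.9, 110.7, 11.2]
eef_rot: [1.758, 2.602, 0.001]
wrist_force: [-0.0, -0.3, -1.1]
finger_gap: 63.5
finger_force: 25.0
```

```bash
python3 -m crank '[[[0,0,0.002],[0,0,0]],[[0,0,0.002],[0,0,0]],[[0,0,0],[0,0,0]]]'; python3 -m crank '[[[0,0,0.001],[0,0,0]],[[0,0,0],[0,0,0]]]'; python3 -m crank '[[[0,0,0.001],[0,0,0]],[[0,0,0],[0,0,0]]]'|grep -v rot
```

```text
time: 7.08
ee_pos: [490.3, 110.6, 6.6]
eef_rot: [-1.759, -2.603, 0.0]
wrist_force: [0.1, 0.4, -1.8]
finger_gap: 63.8
finger_force: 25.0
time: 7.32
ee_pos: [490.4, 110.6, 5.6]
eef_rot: [1.759, 2.603, -0.0]
wrist_force: [-1.0, 0.2, -0.6]
finger_gap: 64.1
finger_force: 25.0
time: 7.58
ee_pos: [490.5, 110.6, 5.1]
wrist_force: [-2.2, -0.3, 4.1]
finger_gap: 64.3
finger_force: 25.0
```

```bash
python3 -m crank '[[[0,0,0],[0,0,0]],[[0,0,0],[0,0,0]],[[0,0,0],[0,0,0]],[[0,0,-0.02],[0,0,0]],[[0,0,-0.04],[0,0,0]],[[0,0,-0.04],[0,0,10]],[[0,0,-0.04],[0,0,10]],[[0,0,0],[0,0,10]],[[0,0,0],[0,0,10]],[[0,0,0],[0,0,10]],[[0,0,0],[0,0,10]],[[0,0,0],[0,0,10]],[[0,0,0],[0,0,10]],[[0,0,0],[0,0,10]],[[0,0,0],[0,0,0]]]' 1
python3 - <<'E'
from h import *
c,p,s=snap("w2");print(p,yaw(p[1]))
rects(c,p,20,(220,150,420,275))
E
```

```text
time: 9.45
ee_pos: [490.4, 110.6, 144.6]
eef_rot: [3.084, 0.599, -0.0]
wrist_force: [-0.4, 0.1, 0.8]
finger_gap: 91.8
finger_force: 0.0
(array([490.39232002, 110.58274291, 144.56834317]), array([ 3.08388291e+00,  5.99081981e-01, -3.40000734e-04])) 21.98696169863244
blob [492.  140.2 103.5  84.  -71.9] [281.5877551  218.18571429]
hole [495.2 113.2  37.1  24.9  22.6] [320.39333333 228.        ]
```

View pics/w2.png

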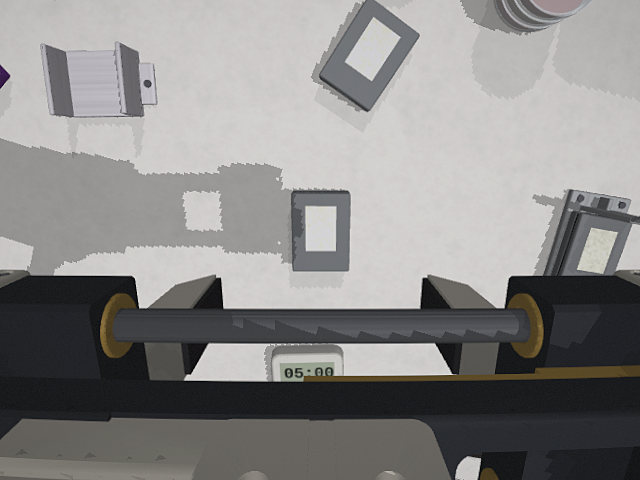

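The regrasp view shows the thick box, set down upright, at x 291–350 and y 190–271. The stand is at right (600,235) and the thin box at top (365,55). Now I'll find the edges accurately.

Run:
```python
from h import *
c=dict(np.load("w2.npz"));p=(c["p0"],c["p1"])
v=cv2.cvtColor(c["image"],cv2.COLOR_RGB2HSV)[:,:,2]
print(v[184:206,330]);print(v[262:278,330]);print(v[240,284:300],v[240,342:356])
M=Ro.from_rotvec(p[1]).as_matrix()
px=[[330,190],[330,194],[330,270.5],[291,230],[350,230],[320.4,228]]
print(np.round((cast(c,px,20,p)-p[0])@M,1))
```

```text
[208 209 210 211 214 202 145  54  68  87 116 121 118 119 118 119 119 119
 119 118 115 121]
[118 118 119 119 117 116 117 119 103 151 202 195 193 194 193 194]
[155 155 155 154 153 137 140 136  69  86 110 122 118 119 116 117] [119 119 119 116 118 116 110 136 223 212 212 209 210 208]
[[ 35.5   7.  124.6]
 [ 32.4   7.  124.6]
 [-29.4   7.4 124.6]
 [  4.2 -23.4 124.6]
 [  4.2  22.9 124.6]
 [  5.8  -0.3 124.6]]
```

```bash
python3 -m crank '[[[0.002,0,0.04],[0,0,0]],[[0,0,0.04],[0,0,0]],[[0,0,0.03],[0,0,0]],[[0,0,0.02],[0,0,0]],[[0,0,0.0096],[0,0,0]],[[0,0,0],[0,0,0]]]'
python3 -m crank '[[[0,0,0],[0,0,0]],[[0,0,0],[0,0,0]],[[0,0,0],[0,0,0]],[[0,0,0],[0,0,0]],[[0,0,0],[0,0,0]]]' 0.4 25
python3 -m crank '[[[0,0,-0.008],[0,0,0]],[[0,0,-0.03],[0,0,0]],[[0,0,-0.04],[0,0,0]],[[0,0,-0.05],[0,0,0]],[[0,0,-0.013],[0,0,0]],[[0,0,0],[0,0,8.4]],[[0,0,0],[0,0,0]]]'
```

```text
time: 10.25
ee_pos: [492.1, 111.3, 4.8]
eef_rot: [3.084, 0.599, -0.001]
wrist_force: [0.1, 0.1, -1.2]
finger_gap: 91.7
finger_force: 0.0
time: 10.88
ee_pos: [492.3, 111.3, 5.2]
eef_rot: [3.084, 0.597, 0.0]
wrist_force: [0.6, 0.6, 0.7]
finger_gap: 46.4
finger_force: 0.2
time: 11.75
ee_pos: [491.8, 111.3, 145.7]
eef_rot: [3.12, 0.371, -0.002]
wrist_force: [0.7, -0.4, -1.4]
finger_gap: 45.6
finger_force: 25.0
```

```bash
python3 -m crank '[[[-0.0072,0.0447,0],[0,0,0]],[[-0.0072,0.0447,0],[0,0,0]],[[-0.0072,0.0447,0],[0,0,0]],[[-0.0072,0.0447,0],[0,0,0]],[[-0.0072,0.0447,0],[0,0,0]],[[0,0,0],[0,0,0]],[[0,0,0],[0,0,0]]]'
python3 - <<'E'
from h import *
c,p,s=snap("w3");print(p,yaw(p[1]))
E
```

```text
time: 12.62
ee_pos: [508.9, -113.8, 145.3]
eef_rot: [-3.118, -0.371, 0.003]
wrist_force: [0.5, 0.1, -0.4]
finger_gap: 45.5
finger_force: 25.0
(array([ 508.87858416, -113.82755426,  145.34947542]), array([-3.11842040e+00, -3.70897509e-01,  2.52977918e-03])) 13.565577901727416
```

View pics/w3.png

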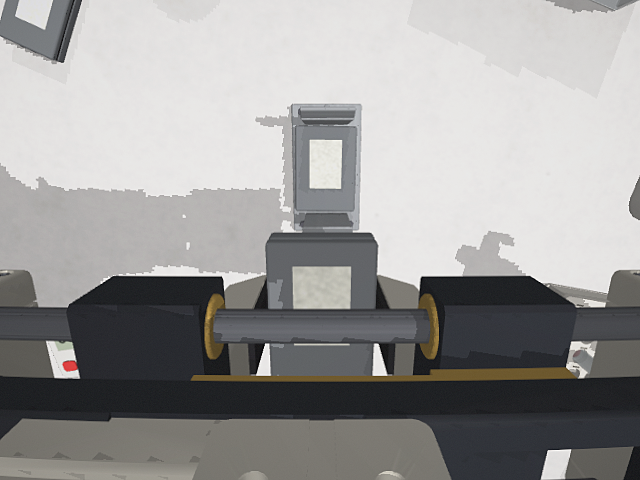

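The view shows the base box in the stand at x 295–355, y 127–212. The held thick box is in the foreground, with its near top edge at y≈243 and its sides at x 266 and 377.

Run:
```python
from h import *
c=dict(np.load("w3.npz"));p=(c["p0"],c["p1"])
v=cv2.cvtColor(c["image"],cv2.COLOR_RGB2HSV)[:,:,2]
for col in (301,349): print(col,v[118:140,col],v[205:222,col])
for r in (145,195): print(r,v[r,286:304],v[r,346:366])
print("held",v[230:252,285],v[230:252,365],v[260,260:274],v[260,370:384])
M=Ro.from_rotvec(p[1]).as_matrix()
f=lambda px,z:print(np.round((cast(c,px,z,p)-p[0])@M,1).tolist())
f([[300,127],[350,127],[300,212],[350,212],[296,145],[296,195],[355.5,145],[355.5,195],[325,164]],20)
f([[285,243],[365,243],[266,260],[377,260]],160)
```

```text
301 [142 132 134 139 140 139 142 108 127 144 144 143 143 142 143 141 143 142
 142 142 132 130] [140 140 140 141 133 123 154 153 114 118 119 118 119 118 121 114  84]
349 [169 154  91  70  94 158 191 197 123 133 137 140 138 136 136 145 146 144
 145 143 145 144] [141 141 140 141 140 127 143 173 169 169 172 174 177 167 148 130  98]
145 [182 182 184 183 185 187 114 130 128  98 127 144 142 141 141 141 140 131] [135 132 136 144 143 143 143 143 142 131 152 196 189 180 177 220 236 233
 232 233]
195 [184 183 183 184 183 185 184 132 122  91 121 144 140 140 139 139 138 140] [142 142 141 142 141 142 141 134 141 190 184 183 175 182 241 234 233 232
 233 232]
held [238 237 174  60  74  78  79  91 100  89  76  79  88  99 103 102 104 103
 104 102 105 103] [237 236 173  60  76  77  81  92  99  84  77  80  87  99 104 104 102 103
 103 104 104 104] [183 183 183 184 188 190  78  94 101 105 103 104 103 104] [102 105 105 103 105  94  81 159 249 236 233 234 233 233]
[[81.7, -15.5, 125.3], [81.7, 21.2, 125.2], [18.3, -16.3, 125.3], [18.4, 22.5, 125.3], [68.8, -18.6, 125.3], [31.6, -19.2, 125.3], [68.9, 25.6, 125.2], [31.6, 26.4, 125.3], [54.9, 3.0, 125.3]]
[[31.2, -14.4, -14.7], [31.2, 17.6, -14.7], [24.0, -22.2, -14.7], [24.1, 22.7, -14.7]]
```

Run:
```python
from h import *
c=dict(np.load("w3.npz"));p=(c["p0"],c["p1"])
z=c["z_map"]
def pt(u,v):
    a=cast(c,[[u,v]],0,p)[0];b=cast(c,[[u,v]],1000,p)[0]
    # pick world z whose optical depth matches
    T=np.eye(4);T[:3,:3]=Ro.from_rotvec(p[1]).as_matrix();T[:3,3]=p[0];T=np.linalg.inv(T@c["hand_eye"])
    da=(T@np.r_[a,1])[2];db=(T@np.r_[b,1])[2];d=np.median(z[v-1:v+2,u-1:u+2])
    return a+(b-a)*(d-da)/(db-da)
print("held top",[round(pt(u,v)[2],1) for u,v in [(285,250),(365,250),(320,255),(280,262),(370,262)]])
print("base top",[round(pt(u,v)[2],1) for u,v in [(302,165),(350,165),(325,132)]], "table",round(pt(230,130)[2],1))
M=Ro.from_rotvec(p[1]).as_matrix()
f=lambda px,zz:print(zz,np.round((cast(c,px,zz,p)-p[0])@M,1).tolist())
for zz in (156,158,160): f([[320,240.5],[265.8,260],[376.8,260]],zz);f([[320,232.5]],zz-20)
```

```text
held top [np.float64(158.8), np.float64(159.3), np.float64(159.2), np.float64(158.6), np.float64(159.4)]
base top [np.float64(18.8), np.float64(18.8), np.float64(18.6)] table -1.1
156 [[31.2, -0.4, -10.7], [22.8, -23.0, -10.7], [22.8, 23.2, -10.7]]
136 [[29.8, -0.5, 9.3]]
158 [[31.7, -0.4, -12.7], [23.4, -22.6, -12.7], [23.4, 22.9, -12.7]]
138 [[30.2, -0.5, 7.3]]
160 [[32.2, -0.4, -14.7], [24.0, -22.3, -14.7], [24.1, 22.6, -14.7]]
140 [[30.7, -0.4, 5.3]]
```

```bash
python3 -m crank '[[[0.017,0.001,0],[0,0,0]],[[0.017,0.001,0],[0,0,0]],[[0.0168,0.0009,0],[0,0,0]],[[0,0,0.02],[0,0,0.6]],[[0,0,0.03],[0,0,0]],[[0,0,0.01],[0,0,0]],[[0,0,0],[0,0,0]],[[0,0,0],[0,0,0]]]'
python3 - <<'E'
from h import *
from workcell import arm
c,p,s=snap("w4");print(p,yaw(p[1]))
d=arm.capture("scene");np.savez("s4.npz",**d)
a=cv2.resize(d["image"][140:260,340:470],None,fx=3.5,fy=3.5,interpolation=cv2.INTER_CUBIC)
b=c["image"][80:340,200:440];b=cv2.resize(b,None,fx=420/260,fy=420/260)
cv2.imwrite("pics/m4.png",np.hstack([a[:420],b[:420]])[:600,:800,::-1])
E
```

```text
time: 13.68
ee_pos: [560.3, -105.2, 87.2]
eef_rot: [3.121, 0.354, 0.003]
wrist_force: [0.9, 0.4, -0.3]
finger_gap: 45.8
finger_force: 25.0
(array([ 560.27454031, -105.2300797 ,   87.228408  ]), array([3.12075819e+00, 3.53819470e-01, 2.77145089e-03])) 12.936754644271485
```

View pics/m4.png

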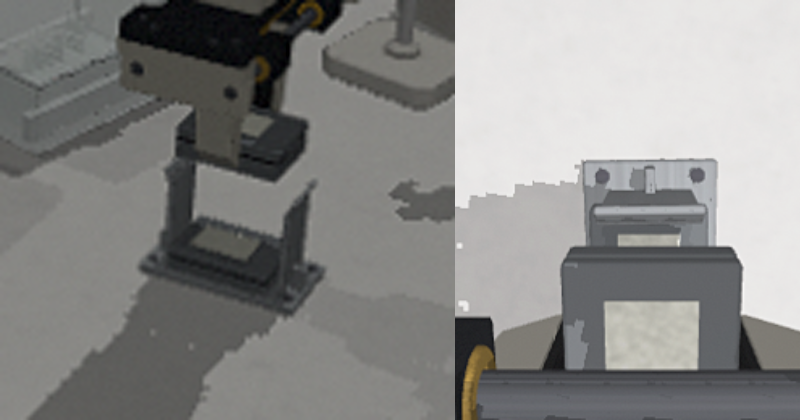

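The left half shows the held box hovering squarely above the stand. In the right half, the foot centre (650) and the held box centre (652) line up. I'll lower the box.

```bash
python3 -m crank '[[[0,0,0.015],[0,0,0]],[[0,0,0.015],[0,0,0]],[[0,0,0.012],[0,0,0]],[[0,0,0.01],[0,0,0]],[[0,0,0.005],[0,0,0]],[[0,0,0],[0,0,0]],[[0,0,0],[0,0,0]]]'; python3 -m crank '[[[0,0,0.001],[0,0,0]],[[0,0,0.001],[0,0,0]],[[0,0,0],[0,0,0]]]'|grep -v fing;python3 -m crank '[[[0,0,0.001],[0,0,0]],[[0,0,0],[0,0,0]]]'|grep -v fing
```

```text
time: 14.65
ee_pos: [559.9, -105.5, 29.5]
eef_rot: [3.121, 0.353, 0.001]
wrist_force: [0.2, -0.5, 0.2]
finger_gap: 46.2
finger_force: 25.0
time: 15.02
ee_pos: [559.5, -105.4, 27.1]
eef_rot: [3.122, 0.353, 0.0]
wrist_force: [-0.4, 0.4, -0.2]
time: 15.28
ee_pos: [559.5, -105.3, 26.0]
eef_rot: [3.122, 0.353, -0.0]
wrist_force: [-0.5, -0.2, -1.6]
```

```bash
python3 -m crank '[[[0,0,0.001],[0,0,0]],[[0,0,0],[0,0,0]]]'|grep -v fing; python3 -m crank '[[[0,0,0.0005],[0,0,0]],[[0,0,0],[0,0,0]]]'|grep -v fing
```

```text
time: 15.52
ee_pos: [559.6, -105.4, 25.2]
eef_rot: [3.122, 0.353, 0.0]
wrist_force: [-0.1, -0.3, -0.7]
time: 15.78
ee_pos: [559.6, -105.4, 25.2]
eef_rot: [3.121, 0.353, 0.001]
wrist_force: [-2.3, 0.7, 4.6]
```

```bash
python3 -m crank '[[[0,0,0],[0,0,0]],[[0,0,0],[0,0,0]],[[0,0,0],[0,0,0]],[[0,0,-0.02],[0,0,0]],[[0,0,-0.05],[0,0,0]],[[-0.025,0,-0.05],[0,0,0]],[[-0.025,0,0],[0,0,0]],[[0,0,0],[0,0,0]],[[0,0,0],[0,0,0]]]' 1
python3 - <<'E'
from h import *
from workcell import arm
c,p,s=snap("w5");print(p,yaw(p[1]))
d=arm.capture("scene")
a=cv2.resize(d["image"][150:250,350:470],None,fx=3.3,fy=3.3,interpolation=cv2.INTER_CUBIC)
b=c["image"][70:270,240:410];b=cv2.resize(b,(int(170*1.65),330))
cv2.imwrite("pics/m5.png",np.hstack([a[:330],b])[:,:800,::-1])
v=cv2.cvtColor(c["image"],cv2.COLOR_RGB2HSV)[:,:,2]
for col in (305,340): print(col,''.join('%4d'%k for k in v[100:225,col]))
for r in (140,180): print(r,''.join('%4d'%k for k in v[r,280:370]))
E
```

```text
time: 16.9
ee_pos: [511.3, -116.5, 144.3]
eef_rot: [-3.122, -0.353, -0.0]
wrist_force: [0.2, 0.5, -0.1]
finger_gap: 91.7
finger_force: 0.0
(array([ 511.26863305, -116.45419279,  144.31919006]), array([-3.12164623e+00, -3.52520351e-01, -9.01577363e-05])) 12.885970060311038
305  210 210 210 209 212 218 169 132 151 132 139 156 153 136  98  88  94  95  94  90  84 120 137  75  66  69  66  79 100 110 116 112 114 113 114 113 113 113 113 111 112 109 140 217 207 204 208 215 217 217 216 214 215 213 212 209 212 209 215 221 222 221 221 224 225 222 221 223 223 222 224 222 223 224 225 226 226 225 225 224 225 227 230 227 227 225 226 227 225 225 226 226 229 234 211 122  98 126 111  85  87  89  87  88  86  86  88  93  94  91  87  89  90  89  89  88  87  84  76  69  74  70  79  85  85
340  208 210 209 211 216 179 141 157 170 145 134 150 148 111  92  94  97  95  89  86 102 145 103  70  69  63  85 138  98 107 116 115 115 115 115 115 115 114 115 113 114 112 110 109 107 106 109 109 111 110 110 110 110 111 110 109 110 109 110 111 110 109 109 109 107 111 114 115 118 117 118 119 117 118 118 118 119 117 118 1
[... 212 characters left out ...]
127 106  79  97 122 120 118 122 119 112 111 113 113 113 111 113 112 113 111 112 112 112 111 110 110 110 113 112 112 112 111 114 113 111 111 113 112 112 113 111 112 113 113 112 111 111 110 113 110 112 111 113 112 113 114 114 114 115 115 123 121 123 121 121 123 123 122 117 116 144 188 213 206 206 207 207 210 211 210 209 208 208 207 209
180  155 157 155 156 157 157 159 160  96  77 102 124 120 120 119 121 120 119 120 120 118 120 119 112 133 225 214 213 215 214 212 214 215 214 214 215 214 213 212 212 213 212 211 210 213 212 212 211 212 211 213 212 214 213 212 212 216 218 207 106 118 121 123 121 121 122 120 122 123 120 121 122 120 106 122 169 221 213 213 212 211 210 212 213 211 210 211 210 210 211
```

View pics/m5.png

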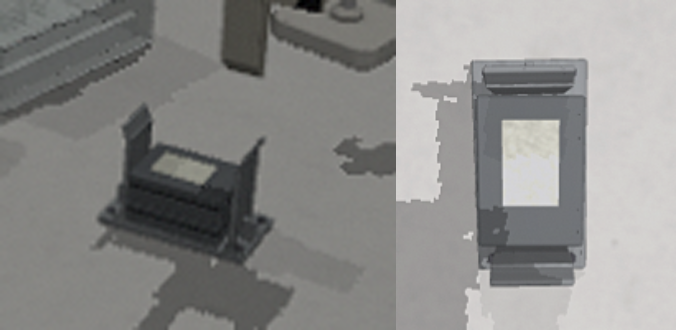

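The thick box lies flat in the stand, between the uprights and over the base. Its top face is at x 288–355, y 127–218 in the wrist picture.

Run:
```python
from h import *
def ctr(n,z,L,Rr,T,B):
    c=dict(np.load(n+".npz"));p=(c["p0"],c["p1"])
    M=Ro.from_rotvec(p[1]).as_matrix()
    g=lambda px:(cast(c,px,z,p)-p[0])@M
    l=g(L);r=g(Rr);t=g(T);b=g(B)
    print(n,"W",(r-l)[:,1].round(1),"L",(t-b)[:,0].round(1),"cy",((r+l)/2)[:,1].round(1))
    cen=np.array([(t+b)[:,0].mean()/2,(l+r)[:,1].mean()/2,(l[0]+r[0])[2]/2])
    w=M@cen+p[0];a=np.radians(12.95);print(" tool",cen.round(1)," world",w.round(1)," stand-axes",np.round([w[0]*np.cos(a)+w[1]*np.sin(a),-w[0]*np.sin(a)+w[1]*np.cos(a)],1))
ctr("w3",20,[[294.8,145],[294.8,195]],[[355.7,145],[354.5,195]],[[301,125.3],[349,126]],[[301,210.8],[349,211.3]])
ctr("w5",40,[[287.7,140],[288.3,180]],[[355.2,140],[354.6,180]],[[305,127.5],[340,127.5]],[[305,217.8],[340,218]])
```

```text
w3 W [45.2 45.8] L [63.6 63.5] cy [3.1 2.8]
 tool [ 50.9   2.9 125.2]  world [ 558.8 -104.6   20. ]  stand-axes [ 521.2 -227.2]
w5 W [46.3 46.6] L [62.6 62.7] cy [0.2 0.3]
 tool [ 49.2   0.3 104.3]  world [ 559.3 -105.7   40. ]  stand-axes [ 521.3 -228.4]
```

Run:
```python
from h import *
for n,rows in (("w3",(106,110,116,122)),("w5",(109,112,116,122,180,200))):
    c=dict(np.load(n+".npz"));p=(c["p0"],c["p1"]);v=cv2.cvtColor(c["image"],cv2.COLOR_RGB2HSV)[:,:,2]
    print(n)
    for r in rows: print(r,v[r,280:300],v[r,345:368])
```

```text
w3
106 [232 232 233 232 233 233 236 213 215 221 182 121 151 193 186 187 185 182
 184 185] [172 174 175 174 170 170 170 168 170 172 181 190 188 187 184 181 183 218
 232 230 229 230 230]
110 [233 233 232 233 232 232 232 234 241 171 185 117 147 190 185 185 187 189
 102  95] [145 145 146 146 146 145 144 143 145 139 155 187 190 189 183 174 197 229
 232 230 230 230 229]
116 [172 204 202 204 201 196 195 246 171 178 185 137 127 150 194 192 192 193
 132 140] [103 102 102 103 102 102 101 100  95 144 195 190 188 188 182 172 208 237
 233 233 232 232 232]
122 [183 181 183 182 180 177 180 180 179 179 182 147 119 137 137 139 138 138
 135 138] [ 81  81  78  72  94 152 191 190 187 190 193 190 189 187 183 172 214 238
 233 232 232 232 231]
w5
109 [213 176 178 181 187 128 117 160 156 159 158 154 157 159 120 147 147 150
 137 134] [144 142 144 155 160 161 160 157 159 151 138 173 210 206 205 205 204 204
 206 205 205 206 204]
112 [212 190 191 199 151 125 123 158 158 157 156 157 125 127 159 153 153 152
 152 153] [148 148 149 125 117 166 161 159 159 152 138 171 211 208 205 205 204 205
 204 204 203 204 204]
116 [208 206 214 145 151 159 110 154 156 157 158 162 157  64  90  95  92  93
  93  92] [ 94  93  94 126 161 164 160 159 158 152 139 173 214 210 207 209 208 207
 205 209 209 207 205]
122 [152 149 149 151 153 139 103 112 117 117 118 117 116 117 106 139 134 142
 145 143] [ 94  90 125 162 162 162 161 160 158 152 151 192 215 211 210 209 210 210
 210 210 210 208 208]
180 [155 157 155 156 157 157 159 160  96  77 102 124 120 120 119 121 120 119
 120 120] [122 120 122 123 120 121 122 120 106 122 169 221 213 213 212 211 210 212
 213 211 210 211 210]
200 [155 156 156 158 156 157 157 159 158  95  77  89  90  87  89  85  88  91
  89  90] [119 121 120 120 121 121 120 112 116 146 151 217 211 210 211 209 211 211
 209 210 210 211 211]
```

```bash
python3 -m crank '[[[0.026,-0.046,0],[0,0,0]],[[0.026,-0.046,0],[0,0,0]],[[0.026,-0.046,0],[0,0,0]],[[0.026,-0.046,0],[0,0,0]],[[0.026,-0.046,0],[0,0,0]],[[0,0,0],[0,0,8]],[[0,0,0],[0,0,8]],[[0,0,0],[0,0,8]],[[0,0,0],[0,0,0]],[[0,0,0],[0,0,0]]]'
python3 - <<'E'
from h import *
c,p,s=snap("w6");print(p,yaw(p[1]))
rects(c,p,14,(240,90,400,260))
E
```

```text
time: 18.25
ee_pos: [586.3, 136.9, 144.1]
eef_rot: [3.127, -0.299, -0.001]
wrist_force: [0.1, -0.7, -0.3]
finger_gap: 91.7
finger_force: 0.0
(array([586.27303056, 136.90362032, 144.13081543]), array([ 3.12716160e+00, -2.99375188e-01, -8.88465465e-04])) -10.936961909865193
blob [578.3 182.1  47.5  10.2  79.1] [269.34558824 254.05882353]
blob [626.7 130.9  64.6  51.7 -10.9] [319.59863946 180.4047619 ]
hole [630.4 127.1  36.9  25.1 -11.4] [323.13375796 175.84713376]
```

View pics/w6.png

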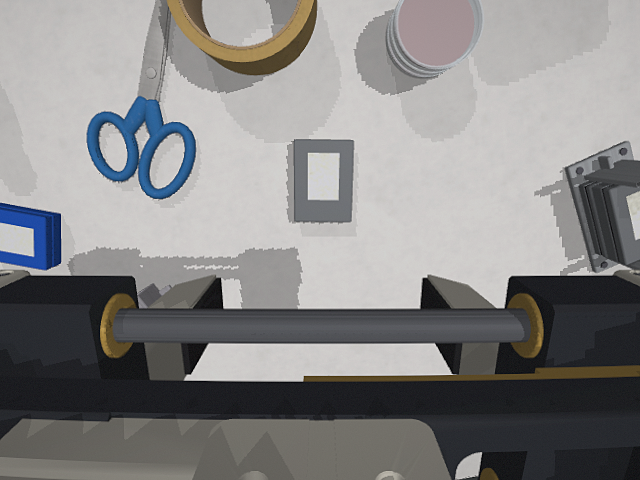

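The thin box is at x 294–354, y 139–222, squarely oriented, with nothing within the fingers' reach (scissors end at x 197).

Run:
```python
from h import *
c=dict(np.load("w6.npz"));p=(c["p0"],c["p1"]);v=cv2.cvtColor(c["image"],cv2.COLOR_RGB2HSV)[:,:,2]
for col in (302,347): print(col,v[132:148,col],v[214:230,col])
for r in (150,210): print(r,v[r,286:302],v[r,346:362])
M=Ro.from_rotvec(p[1]).as_matrix()
print(np.round((cast(c,[[324,139],[324,222],[294,150],[294,210],[354,150],[354,210],[323,176]],14,p)-p[0])@M,1).tolist())
```

```text
302 [193 192 195 194 193 196 201 114 110 118 118 118 120 118 119 116] [118 117 114 116 115 117 105 119 174 198 197 193 194 195 192 192]
347 [206 205 205 206 206 209 216 172  99 117 121 121 118 119 120 120] [115 116 117 117 117 117 113 102 153 201 195 193 194 194 195 194]
150 [213 215 147 152 152 154 155 124  93 120 118 120 118 119 118 118] [119 121 119 118 121 119 111 136 209 212 206 207 206 206 206 207]
210 [205 143 152 153 153 153 155 152  93 107 118 117 117 117 117 116] [119 118 117 118 111 118 184 198 194 192 195 206 209 209 210 208]
[[73.2, 1.7, 130.1], [9.4, 1.9, 130.1], [65.1, -21.0, 130.1], [19.0, -21.8, 130.1], [65.1, 24.5, 130.1], [19.1, 25.5, 130.1], [45.6, 1.0, 130.1]]
```

```bash
python3 -m crank '[[[0.0206,0.0006,0.02],[0,0,0]],[[0.0206,0.0006,0.04],[0,0,0]],[[0,0,0.04],[0,0,0]],[[0,0,0.02],[0,0,0]],[[0,0,0.014],[0,0,0]],[[0,0,0.006],[0,0,0]],[[0,0,0],[0,0,0]],[[0,0,0],[0,0,0]]]'
python3 -m crank '[[[0,0,0],[0,0,0]],[[0,0,0],[0,0,0]],[[0,0,0],[0,0,0]],[[0,0,0],[0,0,0]],[[0,0,0],[0,0,0]],[[0,0,0],[0,0,0]]]' 0.4 25
```

```text
time: 19.3
ee_pos: [627.1, 127.7, 5.6]
eef_rot: [-3.127, 0.303, -0.003]
wrist_force: [0.1, -0.0, -0.8]
finger_gap: 91.7
finger_force: 0.0
time: 20.05
ee_pos: [626.4, 127.6, 4.6]
eef_rot: [3.127, -0.304, -0.0]
wrist_force: [0.6, -0.2, 0.3]
finger_gap: 45.6
finger_force: 25.0
```

```bash
python3 -m crank '[[[0,0,-0.01],[0,0,0]],[[0,0,-0.03],[0,0,0]],[[0,0,-0.04],[0,0,-8]],[[0,0,-0.05],[0,0,-8]],[[0,0,-0.01],[0,0,-8]],[[-0.0334,0.0424,0],[0,0,0]],[[-0.0334,0.0424,0],[0,0,0]],[[-0.0334,0.0424,0],[0,0,0]],[[-0.0334,0.0424,0],[0,0,0]],[[-0.0334,0.0424,0],[0,0,0]],[[0,0,0],[0,0,0]],[[0,0,0],[0,0,0]],[[0,0,0],[0,0,0]]]'
python3 - <<'E'
from h import *
c,p,s=snap("w7");print(p,yaw(p[1]))
v=cv2.cvtColor(c["image"],cv2.COLOR_RGB2HSV)[:,:,2]
pr=lambda a:print(''.join('%4d'%k for k in a))
for col in (305,340): print("col",col);pr(v[100:145,col]);pr(v[195:270,col])
for r in (150,180,262): print("row",r);pr(v[r,258:300]);pr(v[r,345:390])
E
```

```text
time: 21.68
ee_pos: [511.4, -115.2, 144.8]
eef_rot: [3.121, 0.355, 0.001]
wrist_force: [0.2, 0.7, -1.0]
finger_gap: 45.9
finger_force: 25.0
(array([ 511.43256004, -115.24555412,  144.80211659]), array([3.12140617e+00, 3.55286613e-01, 6.37597785e-04])) 12.987218579991326
col 305
 233 233 233 233 233 237 225 175 167 179 157 165 184 178 152 112 106 112 112 109 104  96 181 154  82  81  81  74 129 116 134 135 133 132 133 133 134 134 133 133 132 133 130 136 140
 130 101 101 101 101 105 109 110 110 107 104 104 103 104 104 103 101 101 102 106 109 109 111 104  81  80  89  86  92 103 102 102 101 103 102  89  76  80  92  97  81  85  97 101 102 104 101 104 103 103 103 102 104 103 105 104 103 104 104 103 103 103 103  99 109 166 197 190 188 187 187 189 188 190 191
col 340
 230 231 232 233 233 238 204 161 184 192 167 171 186 178 129 108 109 110 113 106  99 143 171 113  83  83  76 137 129 115 133 136 136 135 136 135 135 137 136 134 134 134 132 190 243
 172 134 138 141 141 141 141 141 139 142 140 142 141 141 141 139 140 141 140 140 140 141 143 137 102  78  89  87  95 104 104 105 103 103 107  96  73  
[... 524 characters left out ...]
3 233 232 232 233 234 235 238 172 180 182 183 183 182 183 182 182 183 184 183 183 183 183 183 184 183 183 184 185 187 163 119  95 127 146 141 141 141 140 140 141
 143 142 143 143 143 143 143 144 142 132 140 192 222 238 234 233 234 233 234 233 233 233 233 234 233 234 234 233 234 233 233 233 233 233 234 234 233 233 233 232 232 233 233 232 231
row 262
 183 184 184 183 186 187 183 184 187 188 122  89 100 103 104 104 105 103 104 102 103 104 104 103 104 102 104 103 103 103 104 103 104 102 102 134 195 186 182 181 179 180
 194 192 197 202 202 169  92  99 103 103 104 103 104 103 104 103 104 105 103 104 105 103 105 104 103 103 103 104  99  83 134 239 238 234 234 233 233 233 233 233 233 233 232 232 232
```

View pics/w7.png

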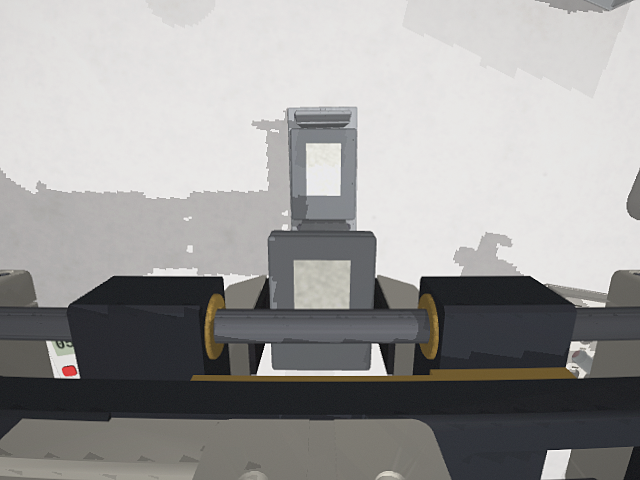

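The view shows the thick box top at x 289–355, y 127–218, with the held thin box in front at x 268–375 and its far top edge at about y 236.

Run:
```python
from h import *
c=dict(np.load("w7.npz"));p=(c["p0"],c["p1"]);M=Ro.from_rotvec(p[1]).as_matrix()
f=lambda px,zz:print(zz,np.round((cast(c,px,zz,p)-p[0])@M,1).tolist())
f([[322,127.5],[322,218.4],[289.5,150],[355.3,150],[289.8,180],[354.9,180]],40)
f([[322,236.5],[322,235.5],[268,262],[374.8,262]],154.5);f([[322,231]],140.5)
z=c["z_map"];print(np.median(z[245:255,285:365]))
v=cv2.cvtColor(c["image"],cv2.COLOR_RGB2HSV)[:,:,2];print(v[226:246,322])
```

```text
40 [[80.5, 0.6, 104.8], [17.4, 0.7, 104.8], [65.5, -21.8, 104.8], [65.5, 23.6, 104.8], [44.9, -22.0, 104.8], [44.9, 23.8, 104.8]]
154.5 [[32.6, 0.4, -9.7], [33.0, 0.4, -9.7], [21.6, -22.2, -9.7], [21.6, 22.6, -9.7]]
140.5 [[31.6, 0.4, 4.3]]
154.4737
[103 102 104 103  88  76  78  89  97  88  84  98 104 103 103 104 104 104
 104 104]
```

```bash
python3 -m crank '[[[0.0164,0.0004,0],[0,0,0]],[[0.016,0,0],[0,0,0]],[[0.016,0,0],[0,0,0]],[[0,0,0.03],[0,0,0]],[[0,0,0.03],[0,0,0]],[[0,0,0.015],[0,0,0]],[[0,0,0.01],[0,0,0]],[[0,0,0.007],[0,0,0]],[[0,0,0],[0,0,0]],[[0,0,0],[0,0,0]]]'; python3 -m crank '[[[0,0,0.001],[0,0,0]],[[0,0,0.001],[0,0,0]],[[0,0,0],[0,0,0]]]'|grep -v fing
```

```text
time: 22.98
ee_pos: [558.7, -106.1, 53.3]
eef_rot: [3.121, 0.353, 0.002]
wrist_force: [0.9, 0.2, -0.3]
finger_gap: 45.7
finger_force: 25.0
time: 23.35
ee_pos: [558.2, -106.0, 50.6]
eef_rot: [3.122, 0.353, 0.0]
wrist_force: [-0.5, 0.8, 0.2]
```

```bash
python3 -m crank '[[[0.0006,0,0.002],[0,0,0]],[[0,0,0.002],[0,0,0]],[[0,0,0],[0,0,0]]]'|grep -v fing; python3 -m crank '[[[0,0,0.001],[0,0,0]],[[0,0,0],[0,0,0]]]'|grep -v fing;  python3 -m crank '[[[0,0,0.0005],[0,0,0]],[[0,0,0],[0,0,0]]]'|grep -v fing
```

```text
time: 23.72
ee_pos: [558.6, -105.7, 46.3]
eef_rot: [-3.122, -0.353, 0.001]
wrist_force: [-0.2, -0.2, -0.9]
time: 23.98
ee_pos: [558.8, -105.8, 45.6]
eef_rot: [3.122, 0.353, -0.0]
wrist_force: [1.2, 0.4, -0.6]
time: 24.22
ee_pos: [558.8, -105.8, 45.1]
eef_rot: [3.122, 0.353, 0.0]
wrist_force: [-0.2, -0.1, -0.9]
```

```bash
python3 -m crank '[[[0,0,0.0005],[0,0,0]],[[0,0,0],[0,0,0]]]'|grep -v fing; python3 -m crank '[[[0,0,0.0005],[0,0,0]],[[0,0,0],[0,0,0]]]'|grep -v fing
```

```text
time: 24.48
ee_pos: [558.7, -105.8, 44.5]
eef_rot: [3.122, 0.353, -0.0]
wrist_force: [-0.1, 0.2, -1.1]
time: 24.72
ee_pos: [558.8, -105.8, 44.5]
eef_rot: [3.122, 0.353, 0.0]
wrist_force: [-1.7, 0.1, 4.0]
```

```bash
python3 -m crank '[[[0,0,0],[0,0,0]],[[0,0,0],[0,0,0]],[[0,0,0],[0,0,0]],[[0,-0.0005,0.01],[0,0,0]],[[0,0,0.014],[0,0,0]],[[0,0,0.009],[0,0,0]],[[0,0,0],[0,0,0]],[[0,0,0],[0,0,0]]]' 1; python3 -m crank '[[[0,0,0],[0,0,0]],[[0,0,0],[0,0,0]],[[0,0,0],[0,0,0]],[[0,0,0],[0,0,0]],[[0,0,0],[0,0,0]],[[0,0,0],[0,0,0]]]' 0.45 10
```

```text
time: 25.72
ee_pos: [558.8, -105.4, 11.2]
eef_rot: [3.122, 0.353, 0.0]
wrist_force: [0.7, -0.4, 0.4]
finger_gap: 92.0
finger_force: 0.0
time: 26.48
ee_pos: [558.7, -105.3, 11.1]
eef_rot: [3.122, 0.353, 0.0]
wrist_force: [-0.2, -0.0, 0.5]
finger_gap: 46.4
finger_force: 10.0
```

```bash
python3 -m crank '[[[0,0,0],[0,0,0]],[[0,0,0],[0,0,0]],[[0,0,0],[0,0,0]],[[0,0,0],[0,0,0]],[[0,0,-0.02],[0,0,0]],[[0,0,-0.04],[0,0,0]],[[0,0,-0.04],[0,0,0]],[[-0.025,0,-0.04],[0,0,0]],[[-0.03,0,0],[0,0,0]],[[0,0,0],[0,0,0]],[[0,0,0],[0,0,0]]]' 1
python3 - <<'E'
from h import *
from workcell import arm
c,p,s=snap("w8");print(p,yaw(p[1]))
d=arm.capture("scene");np.savez("s8.npz",**d)
a=cv2.resize(d["image"][165:240,370:440],None,fx=6,fy=6,interpolation=cv2.INTER_CUBIC)
b=c["image"][70:260,245:405];b=cv2.resize(b,(379,450))
m=np.hstack([a,b])[:,:800,::-1];cv2.imwrite("pics/m8.png",np.uint8(np.clip(m*1.4,0,255)))
v=cv2.cvtColor(c["image"],cv2.COLOR_RGB2HSV)[:,:,2]
pr=lambda a:print(''.join('%4d'%k for k in a))
for col in (300,340): print("col",col);pr(v[105:140,col]);pr(v[195:240,col])
for r in (150,190): print("row",r);pr(v[r,275:300]);pr(v[r,345:370])
E
```

```text
time: 27.85
ee_pos: [505.5, -117.6, 151.1]
eef_rot: [3.122, 0.352, 0.001]
wrist_force: [0.5, 0.7, -0.1]
finger_gap: 91.8
finger_force: 0.0
(array([ 505.54498608, -117.60507083,  151.10650464]), array([3.12160950e+00, 3.52383413e-01, 8.03559622e-04])) 12.881159992584255
col 300
 108  88  93  93  92  92  86 112 136  93  66  67  67  87 102 114 115 112 112 112 111 114 113 113 114 112 112 113 112 120 121 120 122 119 121
 120 123 111  86  89  88  88  90  89  88  88  88  90  88  89  89  87  75  75  79  76  72  82  87  97 117 115 100  99 100 100  96  99  95 112 116  94 105 167 205 197 196 197 197 198
col 340
  92  92  95  97  92  86  98 142 130  82  68  69  68  78 101 116 117 114 114 115 116 115 115 114 116 116 115 110 119 114 111 111 110 111 111
 118 119 120 120 122 120 120 120 118 120 119 119 120 120 119 121 116  98  76  74  75  81  87  81 121 150 123 112 117 116 116 114 107 115 149 150 127 163 203 198 196 197 197 198 196
row 150
 155 155 155 154 154 156 155 154 155 155 157 160 128  89 118 120 118 121 120 119 119 120 120 119 118
 122 123 122 122 120 122 122 123 119 108 152 219 208 206 207 206 207 206 205 206 206 206 206 208 209
row 190
 155 155 155 157 156 156 155 155 154 156 158 159 156  89  97 121 118 117 117 118 119 118 118 118 119
 120 121 121 119 120 121 121 120 110 127 187 215 208 208 208 208 210 211 210 212 211 210 212 209 210
```

View pics/m8.png

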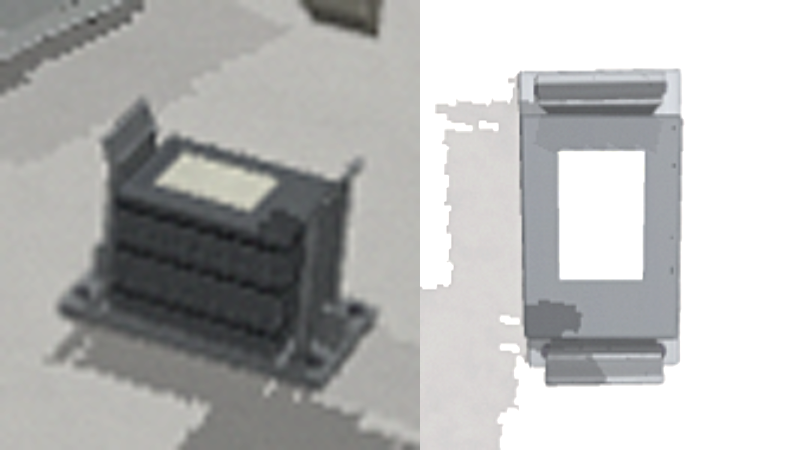

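Run:
```python
from h import *
c=dict(np.load("w8.npz"));p=(c["p0"],c["p1"]);P=cast(c,[[320,118],[320,212],[287,150],[354.8,150],[287.6,190],[354.4,190]],54,p)
a=np.radians(12.95);A=np.array([[np.cos(a),np.sin(a)],[-np.sin(a),np.cos(a)]])
q=P[:,:2]@A.T;print(q.round(1));print("x",(q[0,0]+q[1,0])/2,"len",q[0,0]-q[1,0],"y",(q[2:,1]).mean())
```

```text
[[ 552.6 -227.3]
 [ 489.8 -227.2]
 [ 532.  -205.1]
 [ 532.  -250.6]
 [ 505.2 -205. ]
 [ 505.2 -250.9]]
x 521.2088406618943 len 62.73162561882248 y -227.90759387561607
```

```bash
python3 -c "
from workcell import arm
print(arm.close_job())"
```

```text
the job is handed in; nothing more can be done
None
```

The thick box is on the base box and the thin box is on top, stacked flat in the stand; by the last camera measurement their centres agree to about 0.5 mm, and the job was handed in at about 28 s.

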